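Snap a press-stud cap onto a wooden tag with the bench pliers

TASK

Put the wooden tag, with its brass cap sitting loosely on the stud, into the guide of the bench-held pliers and slide it in flush against the end stop; then press the red upper handle down through the click until the cap is felt to bottom, fully home, and let the handle spring all the way up again, leaving the tag in the guide. Be gentle: no more than about 20 N against the stop and 25 N on the handle, never touch the cap with the fingers, and leave the other things on the table alone.

Things in the scene. Friction and masses are not known exactly. Their poses are not given: they have to be found in the camera images.
- pliers: Snap-setting pliers held in a grey fixture fixed to the table. Origin on the table top straight below the pressing ram; x points from the handles to the hinge, z up; the tag slides in from +y, moving in -y. The bed under the tag is 20 mm high, 80 mm wide (x) for y = -35 to 40 mm. The red lower handle (x = -195 to -85 mm, top at 21 mm) is clamped.
- mouth (a point): Mouth of the guide, on the bed, at (0, 40, 20) mm in the pliers' frame. Two aluminium rails 12 mm high, inner faces at x = +/-27.5 mm for y = -30 to 20 mm, flare out to about +/-34 mm here. Beyond it the bed goes on at the same height as a tongue only 34 mm wide to y = 155 mm, so fingers can pass on both sides of it.
- die (a point): On the bed straight below the ram, at (0, 0, 20) mm in the pliers' frame: the stud must be centred above it.
- stop: End stop of the guide, an aluminium block 40 x 8 x 16 mm on the bed; origin at the centre of its underside, axes as the pliers'. Its face towards +y is 4 mm from the origin, at y = -25 mm in the pliers' frame; a tag resting against it has its stud exactly under the ram.
- lever (a joint): Upper arm, rad: 0 = up (spring return), grows as the handle is pressed, at most 0.42. The ram's screw is set up to 4.5 mm higher or lower each time (not told), so the cap bottoms anywhere from 0.2 to 0.36 and must be felt. Force on the handle's middle: spring 2 to 4 N, up to 6 to 10 N as the snap gives, down to 3 to 6 N over the next 20 mm or so, then home: a steep rise, about 4 N per mm.
- hinge (a point): Hinge axis of the upper arm (along y), at (75, 0, 55) mm in the pliers' frame. The brass ram is 75 mm from it, the middle of the handle 215 mm: a force on the handle reaches the cap about threefold. When up, the upper arm covers x = -180 to 85 mm, |y| < 12 mm, and is at most 175 mm high.
- handle (a point): Middle of the flat top of the red upper handle (110 mm long, 24 mm wide, 16 mm thick, along the pliers' x). About 159 mm above the table when up, sloping up to its outer end by 0.27 rad; 103 mm and level at lever = 0.27 rad. To be pressed from above; it moves on an arc about the hinge.
- tag: Loose wooden tag 52 (x) x 140 (y) x 14 (z) mm, 120 to 170 g, flat; origin at the centre of its underside, z up. Its front end, y = -70 mm, carries the stud; the bare rear has a black dot on top. Grip it across its 52 mm width behind the stud (best about y = 35 mm). Home, its origin is at (0, 45, 20) mm in the pliers' frame, axes parallel.
- stud (a point): Foot of the steel stud, on the tag's top face, at (0, -45, 14) mm in the tag's frame. A 22 mm flange 2 mm thick and a 10 mm post whose top is 14 mm above the wood; four small sprung balls around the post make the snap.
- cap: Loose brass snap cap, 26 mm across, 15.5 mm high, 20 g, hollow below; origin at the centre of its underside. At first it sits on the stud's sprung balls, origin about 10 mm above the wood (24 mm above the tag's underside), held only by the post in its mouth. Clicked home it rests on the flange, 2 mm above the wood (16 mm above the tag's underside).
- sanding_block: Loose yellow sanding block 70 x 110 x 28 mm, to be left alone.
- tumbler: Loose clear tumbler, 70 mm across, 110 mm high, to be left alone.
- screwdriver: Loose screwdriver, to be left alone.
- loose_pliers: Loose ordinary pliers with red handles, 160 mm long, 12 mm thick, lying flat; not needed, to be left alone.

How it is judged:
By the outcome, as a careful person would: the job done as asked, in the order asked, and still so for the second after the job is handed in, with the robot touching nothing.
It also fails if it takes over 54 s, if anything falls off the work surface, if the arm or the gripper's body presses on something with over 40 N, if the wrist force passes 120 N, or if a joint passes its speed limit or range.

ROBOT

A 7-joint arm with a two-finger parallel gripper is mounted at the origin on the work surface. World frame = base frame: x ahead of the robot, y to its left, z up, the work surface at z = 0. Lengths are in mm, angles in degrees, forces in N, time in s.
With the tool pointing down it reaches from about 400 to 900 mm from the base axis. Payload 5.5 kg.
Tool frame: the origin (TCP) lies on the front face of the gripper's body, between the roots of the fingers; the fingertips stand 73 mm ahead of it and the grasp point (between the pads) lies 54 mm ahead of it (ctrl.grip_depth is the distance from the TCP to the grasp point, in mm); z points along the fingers, y is the line along which they close (so a half turn about z gives the same grasp; the last joint's range is limited). The gripper opens to 85 mm and grips with 20 to 120 N. Pads are 22 mm wide; open, the fingers measure 114 mm over their backs; the gripper's body (76 mm by 85 mm) begins 54 mm behind the grasp point. The pads swing forward as they close: fully open they stand 13 mm farther back than shut.
Start: joints at [-55.451, 28.699, -24.465, 88.831, 12.651, 65.22, -12.049], TCP at [216.609, 612.845, 303.91] pointing down, gripper open.
Joint ranges: [-164.97, 164.97], [-17.58, 116.51], [-87.97, 89.64], [11.32, 138.91], [-80.73, 260.73], [10.89, 115.49], [-147.41, 147.41]. Speed limits (degrees/s): [147.25, 147.25, 180, 180, 180, 180, 180].

INTERFACE

Orientations are given as [roll, pitch, yaw] about the fixed x, y, z axes, in that order (R = Rz(yaw) Ry(pitch) Rx(roll)).
In Python, from cell import ctrl gives the robot as it stands.
- The arm moves only by the shell command python3 -m crank 'ROWS' [FORCE]. ROWS is JSON, a list of rows, each a list of 7 numbers: the shift along the tool's x, y, z in cm, then the turn, a rotation vector about the tool's x, y, z in rad, then the closure in counts, from 0 (fully open) to 255 (shut). A call has 1 to 20 rows; each row shifts and turns the commanded pose from where the row before left it, along the tool's axes as they then stand; what a row does not reach is not made up. A row lasts 1/12 s, in which the tool goes at most 41.7 mm and 7.16 degrees, less where a joint would pass 70% of its speed; a pose out of reach is approached as far as the arm can. A call with a gripper value outside its range is refused whole. The fingers move at their own pace and stop on an object; FORCE is the grip in N (left out, the last holds). Time passes only in rows, so rows that do not move let the fingers close. It gives the time, the measured TCP pose, the force, the opening and the grip force at its end, in the units of the state.
- ctrl.read_state(): the state, without advancing time (a new reading comes with each control period).
- ctrl.read_camera(name): name is "side" or "top"; returns the picture (420x560x3 uint8, red, green, blue); there is no depth.
- ctrl.camera_params(name): a dict with "K" (3x3 intrinsics, pixels), "dist" ([k1, k2, p1, p2, k3] as OpenCV has them; the pictures are not rectified), "rvec" (rotation vector, rad) and "tvec" (3), from world to camera coordinates, as OpenCV has them. Camera axes: x right, y down, z forward; pixel columns grow to the right and rows downward; lengths in mm; the calibration is good to about 2 mm. A picture is of the moment at which its call begins. camera_params takes no time and is no camera call.
- ctrl.hand_in(): hands the job in; it is judged then, once.
Trained networks look in the newest picture that a camera, given by its name, has taken for a name from the list of things; names that differ only in an ending like _2 or _b are one class to them, and where a whole thing is asked for, a point or a joint stands for the part that bears it (a point fixed in the world has none). Each returns a list of dicts, best first, with "p" (0 to 1); they miss things now and then, are a little off and sometimes report something else, mostly with a low value. They report only what shows in the picture. A call takes as long as a camera call.
- ctrl.cut_out(name, camera): "region" (420x560 bool, what is visible of it) and "bbox" ([centre column, centre row, width, height] in pixels, round what is visible of it).
The state is a dict: "time_s": time; "q": joint angles; "joint_velocities": joint speeds; "joint_torque": joint torques, N m; "position": TCP position; "tcp_rot": TCP orientation; "wrist_force": force on the tool from outside, world axes, zero at the start; "ft_torque": the same for the moment, N m; "gripper_width": finger opening in mm; "grasp_force": force on a finger pad.
Only numpy, scipy, OpenCV 4.12 (cv2) and the standard library are available. Lean on these libraries where they do the work, as an engineer would, in place of code of your own. Each camera call takes 0.05 s, during which the arm holds its last target. There are 200 camera calls.

## Working session

There is one attempt and no reset: what is moved stays moved. The work goes in short steps, Python scripts to look and compute and a shell command to move; the robot and the scene stay as the last step left them, time stands still between calls to the robot, and variables do not carry over. Pictures are saved under pics/ and viewed, at most 10 in all, crops included, and the job is handed in when it is done.

```bash
ls; mkdir -p pics; python3 - <<'E'
from cell import ctrl
import cv2
for n in("top","side"):
    im=ctrl.read_camera(n); cv2.imwrite(f"pics/{n}0.png",im[:,:,::-1])
    p=ctrl.camera_params(n); print(n,p)
    for t in("pliers","tag","cap","stop","handle","stud","sanding_block","tumbler","screwdriver","loose_pliers"):
        r=ctrl.cut_out(t,n); print(t,[(round(d["p"],2),[round(float(v)) for v in d["bbox"]]) for d in r[:2]])
s=ctrl.read_state();print(s)
E
```

```text
pics
top {'K': array([[448.11964286,   0.        , 278.63987062],
       [  0.        , 448.11964286, 212.16322412],
       [  0.        ,   0.        ,   1.        ]]), 'dist': array([-0.01142497,  0.        ,  0.        ,  0.        ,  0.        ]), 'rvec': array([ 2.18432834, -2.13981997,  0.18065156]), 'tvec': array([ -44.88200146,  632.20987365, 1125.04893463])}
pliers [(0.85, [266, 243, 72, 112])]
tag [(0.77, [195, 262, 55, 26])]
cap [(0.48, [208, 262, 10, 14])]
stop []
handle [(0.69, [286, 242, 14, 104])]
stud [(0.94, [190, 261, 57, 22]), (0.69, [301, 227, 4, 18])]
sanding_block [(0.47, [389, 267, 13, 61])]
tumbler [(0.81, [158, 166, 35, 31])]
screwdriver [(0.81, [390, 273, 17, 74])]
loose_pliers [(0.75, [333, 147, 21, 59]), (0.26, [266, 243, 73, 107])]
side {'K': array([[395.28569362,   0.        , 272.54023608],
       [  0.        , 395.28569362, 213.00412903],
       [  0.        ,   0.        ,   1.        ]]), 'dist': array([0.01586378, 0.        , 0.        , 0.        , 0.        ]), 'rvec': array([ 0.42426327, -2.77682129,  1.16747778]), 'tvec': array([601.63260798, 2
[... 508 characters left out ...]
y([-55.45091799,  28.69944908, -24.46692397,  88.83105817,
        12.65114178,  65.22135618, -12.05035913]), 'joint_velocities': array([ 0.13278737,  0.01000411,  0.024353  , -0.05469327,  0.0838774 ,
        0.05333091, -0.0608871 ]), 'joint_torque': array([ 3.95496261e-05, -5.69407403e+01, -5.81109434e+00, -2.81340158e+01,
        1.28000978e-02,  2.06798708e-03,  5.36157444e-06]), 'position': array([216.59308802, 612.84516966, 303.91456015]), 'tcp_rot': array([-1.79999956e+02, -2.30326392e-03,  1.60533235e+02]), 'wrist_force': array([ 0.53921648,  0.39634564, -0.38212248]), 'ft_torque': array([-0.02679117, -0.02641323,  0.01298793]), 'grasp_force': 0.0, 'gripper_width': 85.4862757072825}
```

```bash
python3 - <<'E'
import cv2
a=cv2.imread("pics/top0.png")[140:340,130:410];b=cv2.imread("pics/side0.png")[170:370,150:410]
cv2.imwrite("pics/a.png",cv2.resize(a,(784,560),interpolation=cv2.INTER_CUBIC))
cv2.imwrite("pics/b.png",cv2.resize(b,(780,600),interpolation=cv2.INTER_CUBIC))
E
```

```text
(no output)
```

View pics/a.png

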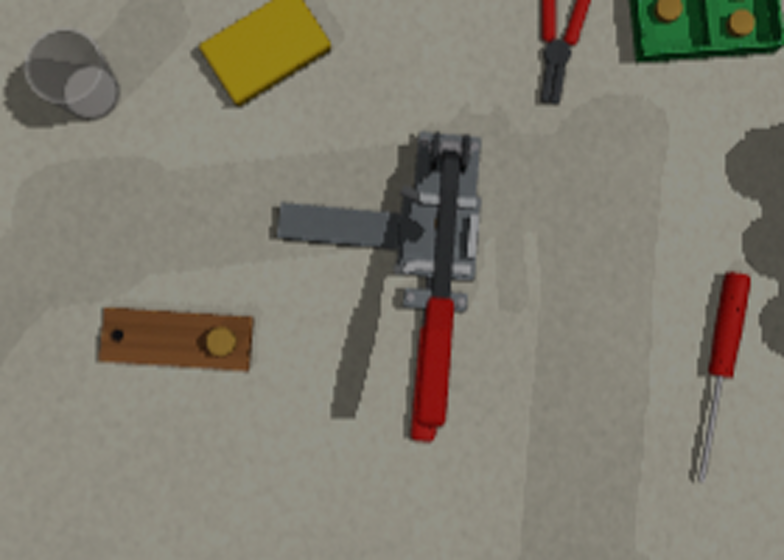

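View pics/b.png

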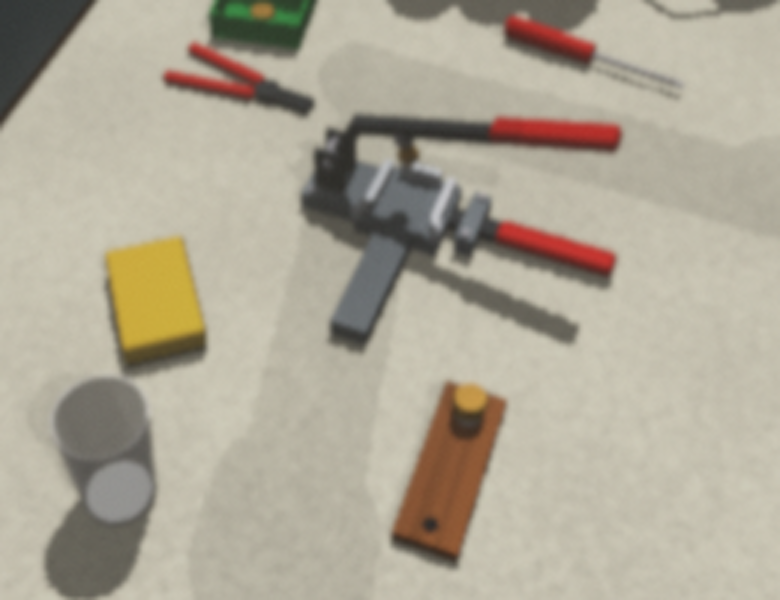

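Top view: the tag lies at about px (192,260) with its cap on the right end (208,262). The tongue points left, ending at about (229,219), and the hinge is up. The side view agrees, and the tumbler and block are clear of the path. Next I fit the poses.

```bash
cat > h.py <<'E'
from cell import ctrl
import numpy as np,cv2
from scipy.optimize import least_squares
P={n:ctrl.camera_params(n) for n in("top","side")}
def proj(n,X):
    p=P[n];return cv2.projectPoints(np.float64(X).reshape(-1,1,3),p["rvec"],p["tvec"],p["K"],p["dist"])[0].reshape(-1,2)
def place(v,X,z=0):
    c,s=np.cos(v[2]),np.sin(v[2]);X=np.float64(X)
    return np.c_[c*X[:,0]-s*X[:,1]+v[0],s*X[:,0]+c*X[:,1]+v[1],X[:,2]+z]
def fit(obs,v0,z=0):
    # obs: list (cam,[x,y,z],[col,row])
    f=lambda v:np.concatenate([(proj(c,place(v,[X],z))-p)[0] for c,X,p in obs])
    r=least_squares(f,v0,loss="soft_l1",x_scale=[10,10,.1]);return r.x,r.fun.reshape(-1,2)
A=lambda u,v:[130+(u+.5)/2.8-.5,140+(v+.5)/2.8-.5]
B=lambda u,v:[150+(u+.5)/3-.5,170+(v+.5)/3-.5]
E
cat > f.py <<'E'
from h import *
np.set_printoptions(precision=2,suppress=True)
for n in P:
    R=cv2.Rodrigues(P[n]["rvec"])[0];print(n,"cam at",-R.T@P[n]["tvec"])
tag=[("top",[26,-70,14],A(253,317)),("top",[-26,-70,14],A(249,371)),("top",[26,70,14],A(104,308)),("top",[-26,70,14],A(99,361)),("top",[0,-45,39.5],A(221,340)),
("side",[26,-70,14],B(447,382)),("side",[-26,-70,14],B(506,402)),("side",[26,70,14],B(393,537)),("side",[-26,70,14],B(457,555)),("side",[0,-45,39.5],B(471,397))]
pl=[("top",[17,155,20],A(282,203)),("top",[-17,155,20],A(279,238)),("side",[17,155,20],B(333,322)),("side",[-17,155,20],B(367,329)),
("top",[-172.4,0,173.3],A(431,424)),("top",[-66,0,144],A(443,299)),("side",[-195,0,21],B(614,256)),("side",[-172.4,0,173.3],B(620,127)),
("side",[-40,40,20],B(442,238)),("top",[-195,0,21],A(423,440)),("top",[-30,20,32],A(404,268))]
best={}
for nm,o in(("tag",tag),("pl",pl)):
    rs=[fit(o,[550,300,y]) for y in np.arange(-3,3.2,.7)]
    v,r=min(rs,key=lambda t:abs(t[1]).sum());best[nm]=v
    print(nm,v,np.degrees(v[2]));print(r.T)
np.save("best.npy",np.array([best["tag"],best["pl"]]))
E
python3 f.py
```

```text
top cam at [ 470.73   -1.01 1202.44]
side cam at [438.89 668.75 838.25]
tag [503.08 192.6   -0.04] -2.390146930308145
[[-0.65 -0.78 -0.65 -0.74 -0.75 -0.34  0.57 -0.54  0.73 -0.13]
 [-0.3   0.28 -0.39  0.56  0.52 -0.99 -1.39 -1.93 -0.26 -0.39]]
pl [605.7  -56.91  -0.07] -4.077444192313636
[[-0.29 -0.56 -0.8   0.36  0.71 -0.14  1.2   0.26 -1.37  0.35  5.27]
 [-0.07  0.09 -1.27  0.48  0.42 -0.9   0.56  0.59  0.86  1.32 -1.46]]
```

```bash
python3 -m crank '[[0,0,0.5,0,0,0.06,0],[0,0,1,0,0,0.1157,0],[0,0,1,0,0,0.1157,0],[0,0,1,0,0,0.1157,0],[0,0,1,0,0,0.1157,0],[0,0,1,0,0,0.1157,0],[0,0,1,0,0,0.1157,0],[0,0,1,0,0,0.1157,0],[0,0,1,0,0,0.1157,0],[0,0,1,0,0,0.1157,0],[0,0,1,0,0,0.1157,0],[0,0,0.5,0,0,0.056,0]]' 50
python3 -m crank '[[-1.3,1.0,0,0,0,0,0],[-2.8,2.3,0,0,0,0,0],[-3,2.45,0,0,0,0,0],[-3,2.45,0,0,0,0,0],[-3,2.45,0,0,0,0,0],[-3,2.45,0,0,0,0,0],[-3,2.45,0,0,0,0,0],[-3,2.45,0,0,0,0,0],[-3,2.45,0,0,0,0,0],[-3,2.45,0,0,0,0,0],[-3,2.45,0,0,0,0,0],[-3,2.45,0,0,0,0,0],[-2,1.8,0,0,0,0,0],[-1,1,0,0,0,0,0],[0,0,0,0,0,0,0],[0,0,0,0,0,0,0]]'
cat > d.py <<'E'
import sys;from h import *
from scipy.spatial.transform import Rotation as R
# args: target TCP x y z yaw(deg) -> shift in tool axes (cm), turn about tool z (rad)
s=ctrl.read_state();r=R.from_euler("xyz",s["tcp_rot"],degrees=True)
t=np.array([float(v) for v in sys.argv[1:5]])
print("shift cm",np.round(r.inv().apply(t[:3]-s["position"])/10,2),"rv",np.round((r.inv()*R.from_euler("xyz",[180,0,t[3]],degrees=True)).as_rotvec(),4),np.round(s["position"],1),np.round(s["tcp_rot"],2),"F",np.round(s["wrist_force"],1),"t",s["time_s"])
E
python3 d.py 504.5 227.6 130 87.6
```

```text
time_s: 2.1
position: [216.3, 612.3, 192.5]
tcp_rot: [-180.0, 0.1, 87.3]
wrist_force: [-0.1, -0.9, 0.3]
gripper_width: 85.5
grasp_force: 0.0
time_s: 3.43
position: [507.1, 228.8, 193.9]
tcp_rot: [-180.0, -0.0, 87.5]
wrist_force: [-0.7, -0.4, 0.6]
gripper_width: 85.0
grasp_force: 0.0
shift cm [-0.13 -0.26  6.39] rv [-0.     -0.0002 -0.0023] [507.1 228.8 193.9] [-1.800e+02 -1.000e-02  8.747e+01] F [-0.7 -0.4  0.6] t 3.4333
```

```bash
python3 -m crank '[[-0.13,-0.26,1,0,0,0,0],[0,0,2,0,0,0,0],[0,0,2.4,0,0,0,0],[0,0,2.4,0,0,0,0],[0,0,2.2,0,0,0,0],[0,0,1.3,0,0,0,0],[0,0,0.6,0,0,0,0],[0,0,0.25,0,0,0,0],[0,0,0,0,0,0,0],[0,0,0,0,0,0,30],[0,0,0,0,0,0,60],[0,0,0,0,0,0,80],[0,0,0,0,0,0,90]]' 50
python3 -m crank '[[0,0,0,0,0,0,100],[0,0,0,0,0,0,110],[0,0,0,0,0,0,120],[0,0,0,0,0,0,140],[0,0,0,0,0,0,170],[0,0,0,0,0,0,200]]' 50
python3 d.py 617 102.7 97 85.9
```

```text
time_s: 4.52
position: [504.7, 228.3, 73.2]
tcp_rot: [179.9, -0.0, 87.6]
wrist_force: [-0.4, -0.1, -0.0]
gripper_width: 55.6
grasp_force: 0.0
time_s: 5.02
position: [504.7, 228.3, 73.4]
tcp_rot: [179.9, -0.0, 87.6]
wrist_force: [-0.9, -1.1, 6.8]
gripper_width: 51.0
grasp_force: 51.8
shift cm [-12.07  11.75  -2.35] rv [ 0.0012 -0.0006  0.0293] [504.7 228.3  73.4] [ 1.7993e+02 -4.0000e-02  8.7580e+01] F [-0.9 -1.1  6.8] t 5.0167
```

```bash
python3 -m crank '[[0,0,-0.3,0,0,0,200],[0,0,-0.6,0,0,0,200],[0,0,-0.8,0,0,0,200],[0,0,-0.9,0,0,0,200],[0,0,-0.8,0,0,0,200],[0,0,-0.5,0,0,0,200],[0,0,-0.3,0,0,0,200],[0,0,0,0,0,0,200],[0,0,0,0,0,0,200]]'
python3 - <<'E'
from h import *
a=ctrl.read_camera("side");cv2.imwrite("pics/s1.png",cv2.resize(a[250:400,230:390],(800,600)[:2],interpolation=cv2.INTER_CUBIC)[:,:,::-1])
s=ctrl.read_state();print(s["position"],s["gripper_width"],s["wrist_force"],s["ft_torque"])
E
```

```text
time_s: 5.77
position: [504.1, 228.2, 114.6]
tcp_rot: [180.0, -0.0, 87.6]
wrist_force: [-1.3, -0.6, -1.9]
gripper_width: 50.9
grasp_force: 52.2
[503.90849121 228.04632359 114.23414499] 50.67028167924382 [-0.23864938  0.35540549 -1.49584111] [ 0.08036794 -0.01145342  0.02832718]
```

View pics/s1.png

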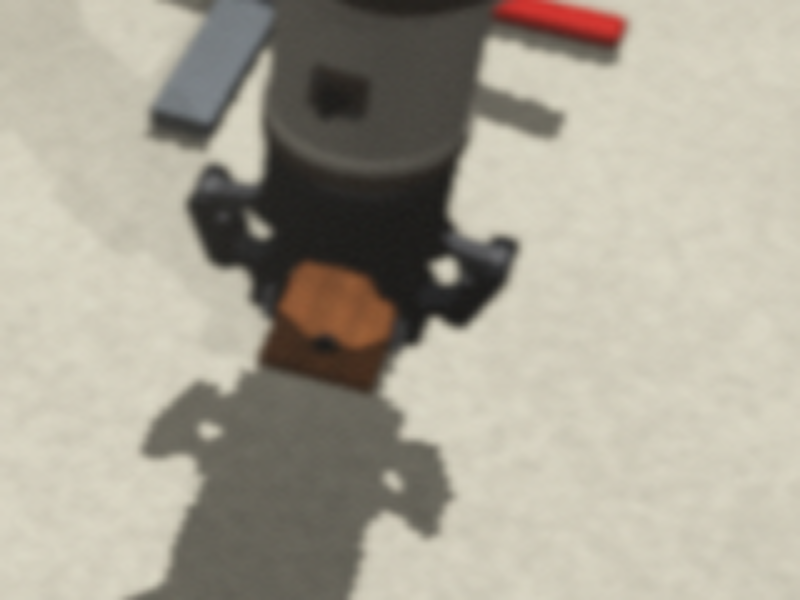

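```bash
python3 -m crank '[[-0.2,0.2,0,0,0,0.005,200],[-0.5,0.5,0,0,0,0.005,200],[-0.8,0.8,0,0,0,0.005,200],[-1.1,1.1,0,0,0,0.005,200],[-1.3,1.3,0,0,0,0.005,200],[-1.4,1.4,0,0,0,0.004,200],[-1.4,1.4,0,0,0,0,200],[-1.4,1.4,0,0,0,0,200],[-1.2,1.2,0,0,0,0,200],[-1.0,1.0,0,0,0,0,200],[-0.8,0.7,0,0,0,0,200],[-0.5,0.5,0,0,0,0,200],[-0.3,0.2,0,0,0,0,200],[-0.1,0.1,0,0,0,0,200],[0,0,0,0,0,0,200],[0,0,0,0,0,0,200]]'
python3 d.py 617.1 103.4 97.5 85.9
python3 - <<'E'
from h import *
a=ctrl.read_camera("top");cv2.imwrite("pics/t2.png",cv2.resize(a[180:300,190:350],(800,600),interpolation=cv2.INTER_CUBIC)[:,:,::-1])
b=ctrl.read_camera("side");cv2.imwrite("pics/s2f.png",b[:,:,::-1])
for c in("top","side"):
  for n in("tag","cap","pliers"):print(c,n,[(round(d["p"],2),np.round(d["bbox"],1)) for d in ctrl.cut_out(n,c)[:2]])
E
```

```text
time_s: 7.15
position: [613.4, 101.8, 114.3]
tcp_rot: [-180.0, -0.0, 86.0]
wrist_force: [-0.2, 0.3, -1.4]
gripper_width: 50.7
grasp_force: 52.2
shift cm [0.18 0.35 1.68] rv [-0.0007 -0.0006  0.002 ] [613.4 101.8 114.3] [-1.7996e+02 -3.0000e-02  8.6020e+01] F [-0.2  0.3 -1.4] t 7.15
top tag [(0.47, array([153.8, 166.8,  36.3,  31.7]))]
top cap [(0.73, array([255.9, 221.3,  25.5,  24.2])), (0.5, array([256.4, 221.2,  13.1,  15.3]))]
top pliers [(0.88, array([284.2, 241.8,  34.8, 109.6]))]
side tag [(0.75, array([271.4, 266.5,  38.9,  45.2]))]
side cap []
side pliers [(0.7, array([321.9, 236.6,  73.8,  56. ])), (0.61, array([321.1, 216.4,  69.8,  12.9]))]
```

View pics/t2.png

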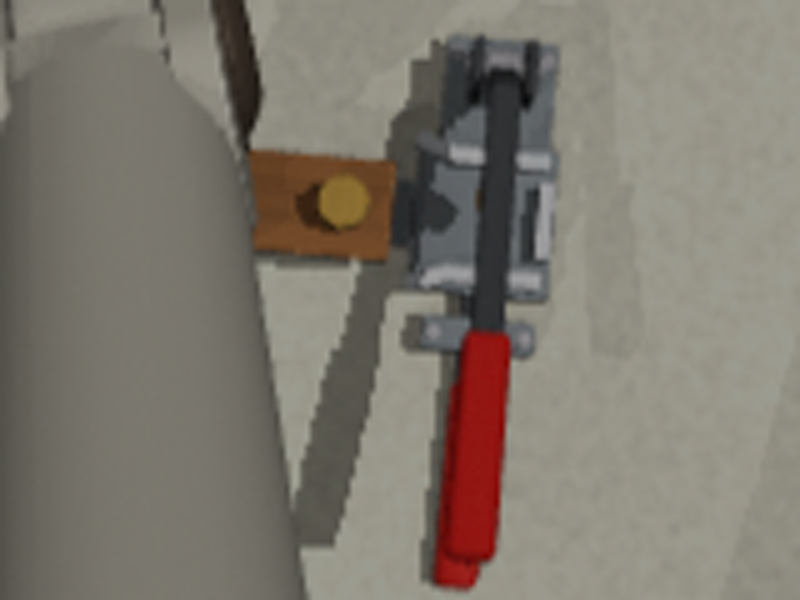

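```bash
cat > o.py <<'E'
from h import *
np.set_printoptions(precision=2,suppress=True)
C=lambda u,v:[190+(u+.5)/5-.5,180+(v+.5)/5-.5]
t,r=fit([("top",[26,-70,14],C(395,162)),("top",[-26,-70,14],C(386,260)),("top",[0,-45,39.5],C(343,201)),("top",[26,-30,14],C(250,150) if 0 else C(395-0,162))][:3],[610,70,-.07],z=41)
print("tag",t,np.degrees(t[2]));print(r.T)
v=np.load("best.npy")[1]
im=cv2.resize(cv2.imread("pics/t2.png"),(800,600))
def ln(X,col):
    p=proj("top",place(v,X));q=np.int32(((p-[190,180])+.5)*5-.5);cv2.polylines(im,[q],False,col,1,cv2.LINE_AA)
for s in(1,-1):
    ln([[s*27.5,-30,32],[s*27.5,20,32],[s*34,40,32]],(0,255,0))
ln([[-40,-35,20],[40,-35,20],[40,40,20],[-40,40,20],[-40,-35,20]],(255,255,0))
ln([[-20,-33,16+20],[20,-33,36],[20,-25,36],[-20,-25,36],[-20,-33,36]],(255,0,255))
ln([[-172.4,-12,173.3],[-66,-12,144],[-66,12,144],[-172.4,12,173.3],[-172.4,-12,173.3]],(255,255,255))
cv2.imwrite("pics/o2.png",im)
E
python3 o.py
```

```text
tag [610.53  65.7   -0.07] -3.8429418661439025
[[ 0.11  0.11 -0.22]
 [-0.15  0.21 -0.06]]
```

View pics/o2.png

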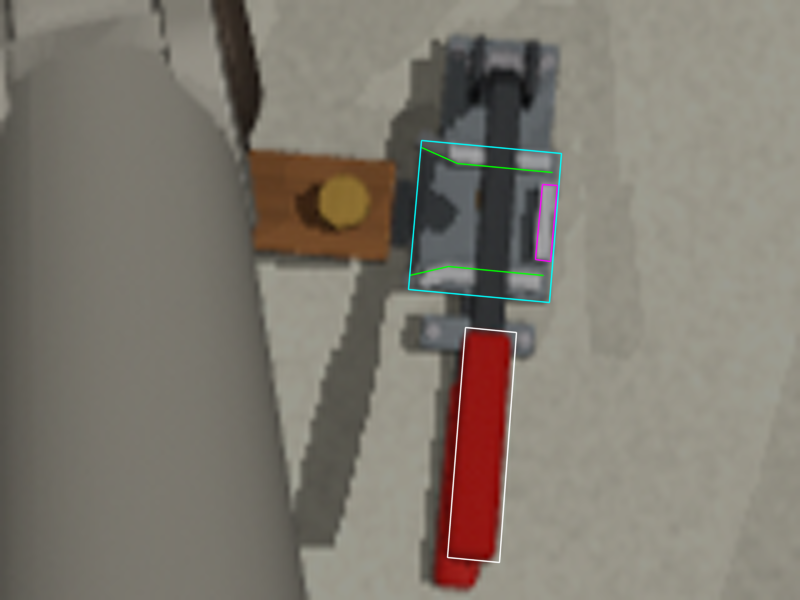

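```bash
python3 -m crank '[[0,0.1,0.2,0,0,0,200],[0,0.17,0.4,0,0,0.002,200],[0,0.1,0.5,0,0,0,200],[0,0,0.4,0,0,0,200],[0,0,0.2,0,0,0,200],[0,0,0.1,0,0,0,200],[0,0,0.05,0,0,0,200],[0,0,0,0,0,0,200],[0,0,0,0,0,0,200]]'
python3 -m crank '[[0,0,0.05,0,0,0,200],[0,0,0.05,0,0,0,200],[0,0,0,0,0,0,200]]'
python3 -m crank '[[0,0,0.05,0,0,0,200],[0,0,0.05,0,0,0,200],[0,0,0,0,0,0,200]]'
```

```text
time_s: 8.3
position: [617.8, 100.5, 96.0]
tcp_rot: [180.0, -0.0, 85.8]
wrist_force: [0.3, 0.6, -1.8]
gripper_width: 50.4
grasp_force: 52.2
time_s: 8.55
position: [617.7, 100.4, 94.9]
tcp_rot: [180.0, -0.0, 85.8]
wrist_force: [-0.0, -0.4, -2.9]
gripper_width: 50.1
grasp_force: 52.2
time_s: 8.8
position: [617.7, 100.5, 93.9]
tcp_rot: [180.0, -0.0, 85.8]
wrist_force: [-0.3, 0.2, -1.3]
gripper_width: 50.5
grasp_force: 52.2
```

```bash
python3 -m crank '[[0,0,0.05,0,0,0,200],[0,0,0.03,0,0,0,200],[0,0,0,0,0,0,200]]'
python3 -m crank '[[0,0,0.05,0,0,0,200],[0,0,0.0,0,0,0,200]]'
```

```text
time_s: 9.05
position: [617.8, 100.4, 93.5]
tcp_rot: [180.0, -0.0, 85.8]
wrist_force: [-2.0, -0.2, 2.9]
gripper_width: 50.5
grasp_force: 52.7
time_s: 9.22
position: [617.8, 100.5, 93.5]
tcp_rot: [180.0, -0.0, 85.8]
wrist_force: [-3.8, 0.1, 7.9]
gripper_width: 50.5
grasp_force: 53.2
```

```bash
python3 -m crank '[[-0.2,0,-0.04,0,0,0,200],[-0.4,0,0,0,0,0,200],[-0.5,0,0,0,0,0,200],[-0.5,0,0,0,0,0,200],[-0.4,0,0,0,0,0,200],[-0.3,0,0,0,0,0,200],[-0.2,0,0,0,0,0,200],[0,0,0,0,0,0,200]]'
python3 -m crank '[[-0.2,0,0,0,0,0,200],[-0.4,0,0,0,0,0,200],[-0.4,0,0,0,0,0,200],[-0.3,0,0,0,0,0,200],[-0.2,0,0,0,0,0,200],[0,0,0,0,0,0,200]]'
python3 - <<'E'
from h import *
a=ctrl.read_camera("top");cv2.imwrite("pics/t3.png",cv2.resize(a[180:260,230:350],(800,533),interpolation=cv2.INTER_CUBIC)[:,:,::-1])
s=ctrl.read_state();print(s["ft_torque"],s["wrist_force"],s["time_s"])
E
```

```text
time_s: 9.88
position: [616.4, 74.9, 93.5]
tcp_rot: [179.9, -0.0, 85.8]
wrist_force: [-1.0, 1.0, 6.2]
gripper_width: 50.4
grasp_force: 53.0
time_s: 10.38
position: [615.3, 59.9, 93.5]
tcp_rot: [179.9, -0.0, 85.8]
wrist_force: [-0.2, 2.3, 4.8]
gripper_width: 50.4
grasp_force: 53.0
[ 0.46041591  0.00733995 -0.01265489] [0.73478491 1.77985728 5.76258581] 10.4333
```

View pics/t3.png

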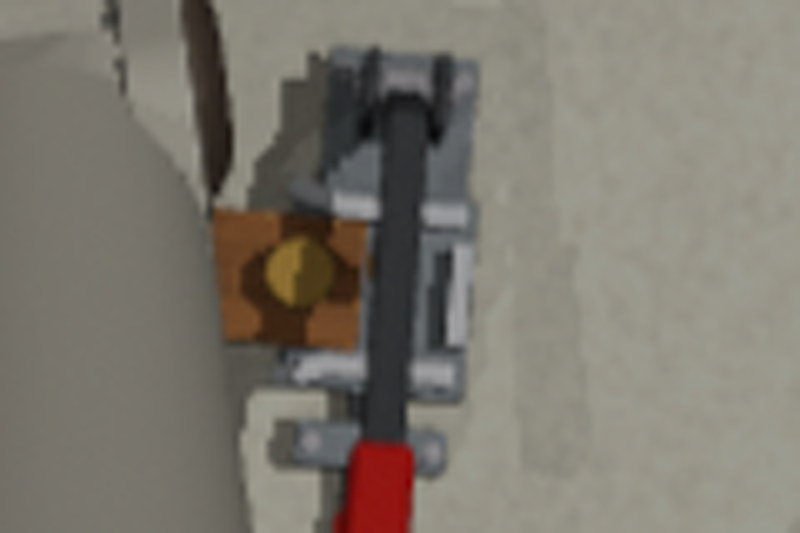

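```bash
python3 -m crank '[[-0.2,0,-0.02,0,0,0,200],[-0.3,0,0,0,0,0,200],[-0.3,0,0,0,0,0,200],[-0.2,0,0,0,0,0,200],[0,0,0,0,0,0,200]]'
python3 -m crank '[[-0.2,0,0,0,0,0,200],[-0.3,0,0,0,0,0,200],[-0.3,0,0,0,0,0,200],[-0.3,0,0,0,0,0,200],[-0.2,0,0,0,0,0,200],[-0.1,0,0,0,0,0,200],[0,0,0,0,0,0,200]]'
python3 -m crank '[[-0.1,0,0,0,0,0,200],[-0.1,0,0,0,0,0,200],[-0.1,0,0,0,0,0,200],[0,0,0,0,0,0,200]]'
```

```text
time_s: 10.85
position: [614.4, 49.8, 93.5]
tcp_rot: [180.0, 0.0, 85.8]
wrist_force: [0.6, 3.1, 5.2]
gripper_width: 50.5
grasp_force: 53.0
time_s: 11.43
position: [613.3, 36.0, 93.5]
tcp_rot: [180.0, -0.0, 85.8]
wrist_force: [0.7, 2.2, 5.6]
gripper_width: 50.6
grasp_force: 53.0
time_s: 11.77
position: [613.1, 33.4, 93.5]
tcp_rot: [180.0, -0.0, 85.8]
wrist_force: [0.1, 3.3, 6.0]
gripper_width: 50.5
grasp_force: 53.0
```

```bash
python3 -m crank '[[-0.15,0,0,0,0,0,200],[-0.15,0,0,0,0,0,200],[-0.15,0,0,0,0,0,200],[-0.1,0,0,0,0,0,200],[0,0,0,0,0,0,200]]'
python3 -m crank '[[-0.07,0,0,0,0,0,200],[-0.07,0,0,0,0,0,200],[0,0,0,0,0,0,200]]'
python3 -m crank '[[-0.05,0,0,0,0,0,200],[-0.05,0,0,0,0,0,200],[0,0,0,0,0,0,200]]'
```

```text
time_s: 12.18
position: [612.7, 27.8, 93.5]
tcp_rot: [180.0, -0.0, 85.8]
wrist_force: [0.8, 3.1, 6.6]
gripper_width: 50.5
grasp_force: 53.0
time_s: 12.43
position: [612.6, 26.6, 93.5]
tcp_rot: [180.0, -0.0, 85.8]
wrist_force: [0.9, 3.3, 4.7]
gripper_width: 50.5
grasp_force: 53.0
time_s: 12.68
position: [612.5, 25.7, 93.5]
tcp_rot: [180.0, -0.0, 85.8]
wrist_force: [0.2, 4.3, 6.0]
gripper_width: 50.4
grasp_force: 53.0
```

```bash
python3 -m crank '[[-0.05,0,0,0,0,0,200],[-0.05,0,0,0,0,0,200],[0,0,0,0,0,0,200]]'
python3 -m crank '[[-0.05,0,0,0,0,0,200],[-0.03,0,0,0,0,0,200],[0,0,0,0,0,0,200]]'
```

```text
time_s: 12.93
position: [612.5, 25.6, 93.5]
tcp_rot: [180.0, -0.1, 85.8]
wrist_force: [1.0, 4.8, 4.9]
gripper_width: 50.4
grasp_force: 53.0
time_s: 13.18
position: [612.5, 25.5, 93.5]
tcp_rot: [180.0, -0.1, 85.9]
wrist_force: [1.4, 6.6, 4.1]
gripper_width: 50.2
grasp_force: 52.9
```

```bash
python3 -m crank '[[-0.06,0,0,0,0,0,200],[-0.06,0,0,0,0,0,200],[0,0,0,0,0,0,200]]'
python3 -m crank '[[-0.05,0,0,0,0,0,200],[0,0,0,0,0,0,200]]'
```

```text
time_s: 13.43
position: [612.5, 25.4, 93.5]
tcp_rot: [179.9, -0.2, 85.9]
wrist_force: [1.2, 8.2, 4.7]
gripper_width: 51.1
grasp_force: 52.9
time_s: 13.6
position: [612.5, 25.4, 93.5]
tcp_rot: [179.9, -0.2, 85.9]
wrist_force: [1.1, 10.0, 4.2]
gripper_width: 50.2
grasp_force: 52.9
```

```bash
python3 -m crank '[[0.05,0,-0.01,0,0,0,200],[0.05,0,-0.01,0,0,0,200],[0.05,0,0,0,0,0,200],[0,0,0,0,0,0,150],[0,0,0,0,0,0,90],[0,0,0,0,0,0,80],[0,0,0,0,0,0,60],[0,0,0,0,0,0,30],[0,0,0,0,0,0,0],[0,0,0,0,0,0,0],[0,0,0,0,0,0,0]]'
python3 d.py 487.7 -46.6 250 85.9
```

```text
time_s: 14.52
position: [612.0, 23.4, 93.3]
tcp_rot: [-180.0, 0.0, 85.8]
wrist_force: [-0.2, 0.3, 0.2]
gripper_width: 85.4
grasp_force: 0.0
shift cm [ -7.9  -11.89 -15.67] rv [-0.0002  0.0002 -0.0017] [612.   23.4  93.3] [-1.7999e+02  1.0000e-02  8.5800e+01] F [-0.2  0.3  0.2] t 14.5167
```

```bash
python3 -m crank '[[0,0,-0.5,0,0,0,0],[0,0,-1.5,0,0,0,0],[0,0,-2.5,0,0,0,0],[0,0,-2.5,0,0,0,0],[0,0,-2.5,0,0,0,0],[0,0,-2.5,0,0,0,0],[0,0,-2.5,0,0,0,0],[0,0,-1.5,0,0,0,0],[0,0,-0.7,0,0,0,50],[0,-1.5,0,0,0,0,120],[-0.5,-2.5,0,0,0,0,200],[-1.5,-2.5,0,0,0,0,255],[-2.2,-2.5,0,0,0,0,255],[-2,-1.8,0,0,0,0,255],[-1.2,-0.9,0,0,0,0,255],[-0.5,-0.2,0,0,0,0,255],[0,0,0,0,0,0,255],[0,0,0,0,0,0,255]]'
python3 d.py 487.7 -46.6 240 85.9
python3 - <<'E'
from h import *
a=ctrl.read_camera("side")[190:280,230:370];b=ctrl.read_camera("top")[180:270,200:340]
cv2.imwrite("pics/m4.png",cv2.resize(np.vstack([a,b]),None,fx=3.3,fy=3.3,interpolation=cv2.INTER_CUBIC)[:,:,::-1])
for n in("tag","cap","handle"):print(n,[(round(d["p"],2),np.round(d["bbox"],1)) for d in ctrl.cut_out(n,"side")[:2]])
E
```

```text
time_s: 16.02
position: [488.4, -45.9, 260.5]
tcp_rot: [180.0, -0.0, 85.8]
wrist_force: [0.8, 0.0, 0.9]
gripper_width: 0.0
grasp_force: 0.0
shift cm [-0.08 -0.06  2.05] rv [ 0.0007 -0.0005 -0.0014] [488.4 -45.9 260.5] [ 1.7996e+02 -3.0000e-02  8.5820e+01] F [0.8 0.  0.9] t 16.0167
tag [(0.88, array([279.2, 250.6,  35.6,  44.8]))]
cap [(0.55, array([286.9, 228.8,   4.1,  11.3]))]
handle [(0.83, array([308.2, 216. , 101. ,  16.8]))]
```

View pics/m4.png

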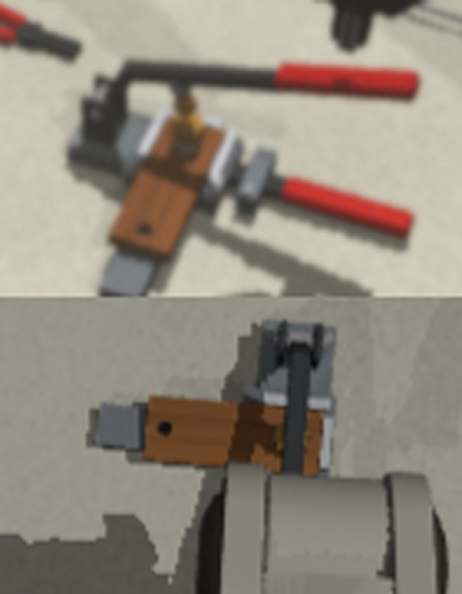

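```bash
python3 -m crank '[[-0.08,-0.05,0.6,0,0,0,255],[0,0,0.8,0,0,0,255],[0,0,0.4,0,0,0,255],[0,0,0.2,0,0,0,255],[0,0,0,0,0,0,255]]'
python3 -m crank '[[0,0,0.2,0,0,0,255],[0,0,0.2,0,0,0,255],[0,0,0,0,0,0,255]]'
python3 -m crank '[[0,0,0.2,0,0,0,255],[0,0,0.2,0,0,0,255],[0,0,0,0,0,0,255]]'
```

```text
time_s: 16.68
position: [486.5, -47.1, 239.4]
tcp_rot: [-179.9, 0.0, 85.8]
wrist_force: [0.3, 0.7, -0.5]
gripper_width: -0.3
grasp_force: 0.0
time_s: 16.93
position: [487.0, -47.2, 236.1]
tcp_rot: [-180.0, -0.0, 85.8]
wrist_force: [0.1, -0.3, 0.6]
gripper_width: 0.0
grasp_force: 0.0
time_s: 17.18
position: [487.1, -47.2, 232.2]
tcp_rot: [180.0, -0.0, 85.8]
wrist_force: [0.7, -0.2, 0.2]
gripper_width: -0.1
grasp_force: 0.4
```

```bash
python3 -m crank '[[0,0,0.2,0,0,0,255],[0,0,0.2,0,0,0,255],[0,0,0,0,0,0,255]]'
python3 -m crank '[[0,-0.1,0.25,0,0,0,255],[0,-0.1,0.25,0,0,0,255],[0,0,0,0,0,0,255]]'
python3 -m crank '[[0,-0.12,0.25,0,0,0,255],[0,-0.12,0.25,0,0,0,255],[0,0,0,0,0,0,255]]'
```

```text
time_s: 17.43
position: [487.0, -47.1, 228.1]
tcp_rot: [-180.0, 0.0, 85.8]
wrist_force: [0.4, -0.1, 0.2]
gripper_width: -0.1
grasp_force: 0.5
time_s: 17.68
position: [484.7, -47.0, 222.9]
tcp_rot: [-180.0, -0.0, 85.8]
wrist_force: [0.7, -0.4, 1.7]
gripper_width: 0.2
grasp_force: 0.6
time_s: 17.93
position: [482.4, -46.8, 217.9]
tcp_rot: [-180.0, -0.0, 85.8]
wrist_force: [0.9, -0.1, 1.0]
gripper_width: -0.3
grasp_force: 0.6
```

```bash
python3 - <<'E'
from h import *
a=ctrl.read_camera("side")[170:280,220:370]
cv2.imwrite("pics/m5.png",cv2.resize(a,None,fx=5,fy=5,interpolation=cv2.INTER_CUBIC)[:,:,::-1])
E
```

```text
(no output)
```

View pics/m5.png

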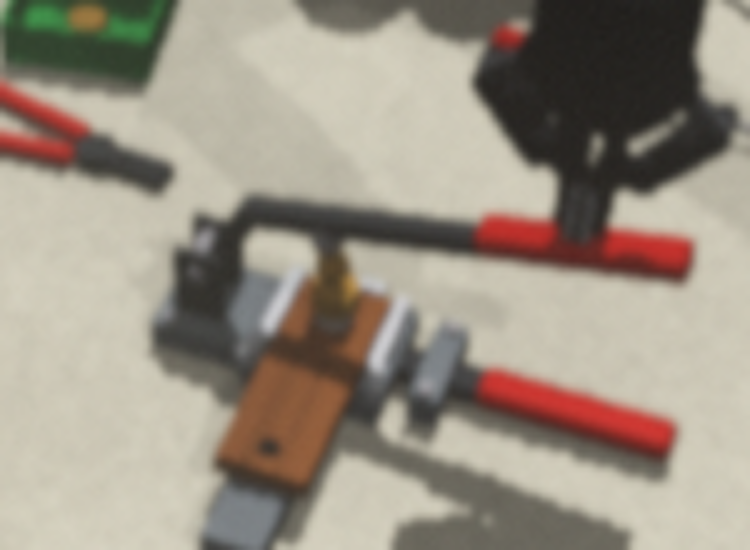

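The fingertips are on the handle middle (580,235), the handle has come down, and the ram is just above the cap on the stud (335,280). I keep pressing along the arc.

```bash
for i in 1; do :; done
python3 -m crank '[[0,-0.12,0.25,0,0,0,255],[0,-0.12,0.25,0,0,0,255],[0,0,0,0,0,0,255]]'
python3 -m crank '[[0,-0.11,0.25,0,0,0,255],[0,-0.11,0.25,0,0,0,255],[0,0,0,0,0,0,255]]'
python3 -m crank '[[0,-0.1,0.25,0,0,0,255],[0,-0.1,0.25,0,0,0,255],[0,0,0,0,0,0,255]]'
python3 -m crank '[[0,-0.1,0.25,0,0,0,255],[0,-0.1,0.25,0,0,0,255],[0,0,0,0,0,0,255]]'
```

```text
time_s: 18.23
position: [480.0, -46.6, 212.9]
tcp_rot: [-180.0, -0.0, 85.8]
wrist_force: [1.0, 0.1, 0.4]
gripper_width: -0.0
grasp_force: 0.6
time_s: 18.48
position: [477.8, -46.5, 207.9]
tcp_rot: [-180.0, -0.0, 85.8]
wrist_force: [0.4, 0.2, 1.2]
gripper_width: -0.1
grasp_force: 0.7
time_s: 18.73
position: [476.1, -46.3, 203.2]
tcp_rot: [180.0, -0.0, 85.8]
wrist_force: [0.0, -0.3, 3.4]
gripper_width: -0.1
grasp_force: 1.5
time_s: 18.98
position: [474.4, -46.2, 198.5]
tcp_rot: [179.9, -0.0, 85.8]
wrist_force: [1.2, -0.0, 3.7]
gripper_width: -0.2
grasp_force: 1.5
```

```bash

python3 -m crank '[[0,-0.09,0.25,0,0,0,255],[0,-0.09,0.25,0,0,0,255],[0,0,0,0,0,0,255]]'
python3 -m crank '[[0,-0.08,0.25,0,0,0,255],[0,-0.08,0.25,0,0,0,255],[0,0,0,0,0,0,255]]'
python3 -m crank '[[0,-0.08,0.25,0,0,0,255],[0,-0.08,0.25,0,0,0,255],[0,0,0,0,0,0,255]]'
```

```text
time_s: 19.23
position: [472.5, -46.1, 193.2]
tcp_rot: [180.0, -0.0, 85.8]
wrist_force: [1.3, -0.4, 1.7]
gripper_width: 0.2
grasp_force: 0.9
time_s: 19.48
position: [470.2, -45.9, 187.8]
tcp_rot: [-179.9, -0.0, 85.8]
wrist_force: [1.0, -0.5, 1.6]
gripper_width: 0.4
grasp_force: 0.8
time_s: 19.73
position: [469.0, -45.8, 183.0]
tcp_rot: [-180.0, -0.0, 85.8]
wrist_force: [0.7, -0.4, 4.3]
gripper_width: 0.1
grasp_force: 1.6
```

```bash

python3 -m crank '[[0,-0.03,0.1,0,0,0,255],[0,-0.03,0.1,0,0,0,255],[0,0,0,0,0,0,255]]'
python3 -m crank '[[0,-0.03,0.1,0,0,0,255],[0,-0.02,0.1,0,0,0,255],[0,0,0,0,0,0,255]]'
```

```text
time_s: 19.98
position: [468.7, -45.8, 181.8]
tcp_rot: [180.0, -0.0, 85.8]
wrist_force: [-1.4, -0.4, 8.2]
gripper_width: -0.1
grasp_force: 4.2
time_s: 20.23
position: [468.4, -45.8, 180.6]
tcp_rot: [180.0, -0.0, 85.8]
wrist_force: [-3.6, 0.7, 16.3]
gripper_width: 0.3
grasp_force: 8.0
```

```bash

python3 -m crank '[[0,0,0.08,0,0,0,255],[0,0,0,0,0,0,255],[0,0,0,0,0,0,255]]'
python3 - <<'E'
from h import *
print(ctrl.read_state()["wrist_force"])
a=ctrl.read_camera("side")[170:280,220:370]
cv2.imwrite("pics/m6.png",cv2.resize(a,None,fx=5,fy=5,interpolation=cv2.INTER_CUBIC)[:,:,::-1])
E
```

```text
time_s: 20.48
position: [468.3, -45.8, 180.2]
tcp_rot: [180.0, -0.0, 85.8]
wrist_force: [-5.2, 0.8, 19.0]
gripper_width: 0.1
grasp_force: 9.7
[-5.21068393  0.81256709 18.99784138]
```

View pics/m6.png

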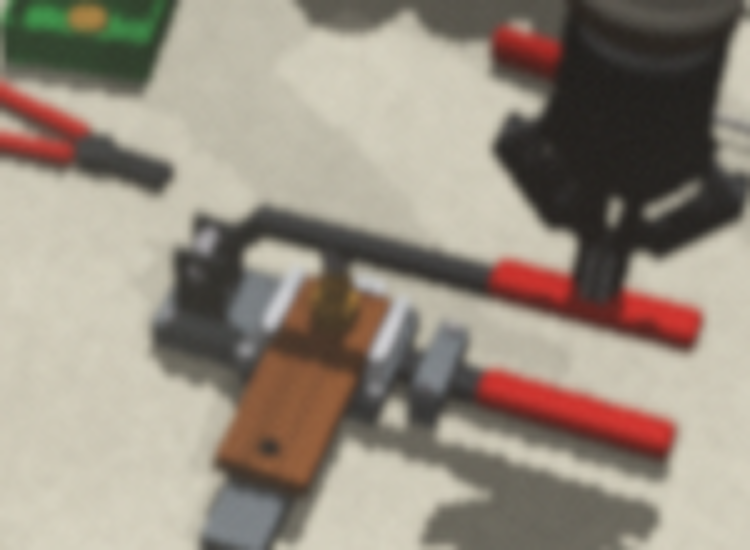

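The cap (335,300) now sits low on the flange, with the ram on it and about 19 N on the handle: it is home. I retrace the arc so the handle springs up.

```bash

python3 -m crank '[[0,0.05,-0.2,0,0,0,255],[0,0.1,-0.4,0,0,0,255],[0,0.15,-0.5,0,0,0,255],[0,0.18,-0.5,0,0,0,255],[0,0.2,-0.5,0,0,0,255],[0,0.2,-0.5,0,0,0,255],[0,0.22,-0.5,0,0,0,255],[0,0.23,-0.5,0,0,0,255],[0,0.24,-0.5,0,0,0,255],[0,0.2,-0.5,0,0,0,255],[0,0.1,-0.5,0,0,0,255],[0,0,-0.6,0,0,0,255],[0,0,-1,0,0,0,255],[0,0,-2,0,0,0,255],[0,-1,-3,0,0,0,255],[0,-2,-3,0,0,0,255],[0,-3,-1,0,0,0,255],[0,-3,0,0,0,0,255],[0,-2,0,0,0,0,255],[0,0,0,0,0,0,255]]'
python3 - <<'E'
from h import *
s=ctrl.read_state();print(s["position"],s["wrist_force"])
a=ctrl.read_camera("side")[180:270,240:360];b=ctrl.read_camera("top")[180:270,220:340]
cv2.imwrite("pics/m7.png",cv2.resize(np.vstack([a,b]),None,fx=3.3,fy=3.3,interpolation=cv2.INTER_CUBIC)[:,:,::-1])
E
```

```text
time_s: 22.2
position: [373.1, -39.0, 335.9]
tcp_rot: [-179.9, 0.0, 85.8]
wrist_force: [0.1, 0.6, 0.6]
gripper_width: -0.1
grasp_force: 0.0
[373.07567905 -38.97908579 335.91355306] [0.14719012 0.60605435 0.61530769]
```

View pics/m7.png

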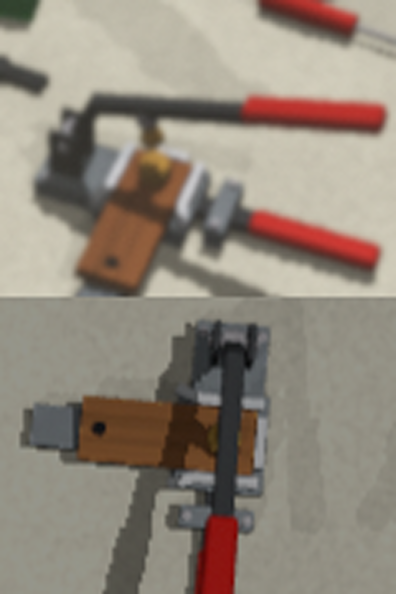

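```bash
python3 - <<'E'
from h import *
v=[606.8,-55.3,-.0712]
print("home/unset cap top",proj("side",place(v,[[0,0,51.5],[0,0,59.5]])),"seen ~",[240+154/3.3,180+157/3.3])
# scale check: known features in same crop: black dot and tag rear corners
print(proj("side",place(v,[[26,115,34],[-26,115,34]])),"seen",[240+78/3.3,180+274/3.3],[240+136/3.3,180+289/3.3])
print("top: tag front/stop face +x corner",proj("top",place(v,[[26,-25,34],[26,115,34],[-26,115,34]])),"seen",[220+255/3.3,180+(408-297)/3.3],[220+82/3.3,180+(396-297)/3.3],[220+77/3.3,180+(462-297)/3.3])
E
```

```text
home/unset cap top [[286.57296875 228.13073747]
 [286.69322577 226.11315832]] seen ~ [286.6666666666667, 227.57575757575756]
[[261.90475717 260.09401458]
 [280.76797659 266.04299986]] seen [263.6363636363636, 263.030303030303] [281.2121212121212, 267.57575757575756]
top: tag front/stop face +x corner [[297.55333846 213.91157263]
 [244.60856713 208.97642153]
 [242.6154653  228.56842097]] seen [297.27272727272725, 213.63636363636363] [244.84848484848484, 210.0] [243.33333333333334, 230.0]
```

```bash
python3 -c "
from cell import ctrl
print(ctrl.hand_in())"
```

```text
the job is handed in; nothing more can be done
None
```

The tag is in the guide against the stop (about 10 N at most). The cap was pressed through the click until it bottomed, with about 19–20 N on the handle. The handle sprang fully up again, and the job was handed in after about 22 s of robot time.

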